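# Returning a lead pot to its crate

## Robot

A 6-joint arm with a two-finger parallel gripper is mounted at the origin on a cart in front of the work surface, level with it; the furniture and walls round the work are solid. World frame = base frame: x ahead of the robot, y to its left, z up, the work surface at z = 0. Lengths are in m, angles in degrees, forces in N, time in s.
With the tool pointing down it reaches from about 0.35 to 0.875 m from the base axis. Payload 4.2 kg.
Tool frame: the origin (TCP) lies between the finger pads; the fingertips stand 14 mm ahead of it and the grasp point (between the pads) lies 5 mm behind it; z points along the fingers, y is the line along which they close (so a half turn about z gives the same grasp; the last joint's range is limited). The gripper opens to 87 mm and grips with 3 to 60 N. Pads are 19 mm wide; open, the fingers measure 117 mm over their backs; the gripper's body (75 mm by 190 mm) begins 51 mm behind the grasp point.
Start: joints at [-57.548, 22.042, 0.453, 0, -68.411, -14.817], TCP at [0.189, -0.596, 0.237] pointing down, gripper open.
Joint ranges: [-179.83, 179.83], [-69.29, 118.12], [-61.27, 80.66], [-181.25, 117.63], [-171.15, -9.14], [-177.46, 177.46]. Speed limits (degrees/s): [159.86, 159.86, 180, 180, 180, 180].

## Interface

Orientations are given as a 3x3 rotation matrix whose columns are the frame's x, y, z axes.
In Python, from station import * gives the robot as it stands. The module is installed in compiled form; this text tells all that it offers.
- The arm moves only by the tool play_rows, never from a script. Its argument "steps" is a list of rows, each an object of numbers: "ax", "ay", "az": the turn, a rotation vector about the tool's x, y, z in degrees; "dx", "dy", "dz": the shift along the tool's x, y, z in mm; "claw": the finger opening in mm, from 0 to 87. A call has 1 to 20 rows; each row shifts and turns the commanded pose from where the row before left it, along the tool's axes as they then stand; what a row does not reach is not made up. A row lasts 1/10 s, in which the tool goes at most 50 mm and 8.59 degrees, less where a joint would pass 70% of its speed; a pose out of reach is approached as far as the arm can. A call with a gripper value outside its range is refused whole. The fingers move at their own pace and stop on an object; the grip force is fixed at half the most. Time passes only in rows, so rows that do not move let the fingers close. It gives the time, the measured TCP pose, the force, the opening and the grip force at its end, in the units of the state.
- sense(): the state, without advancing time (a new reading comes with each control period).
- capture(name): name is "scene" or "side" or "wrist"; returns a dict with "frame" (420x560x3 uint8, blue, green, red), "range_z" (420x560 float32, m along the optical axis (not along the pixel's ray), 0 where there is no reading), "fx", "fy", "cx", "cy" (pixels), "xyz" and "rotation" of the camera in the world. Camera axes: x right, y down, z forward; pixel columns grow to the right and rows downward; lengths in m; the calibration is good to about 2 mm. A picture is of the moment at which its call begins.
- finish_job(): hands the job in; it is judged then, once.
The state is a dict: "time_s": time; "joints": joint angles; "joint_velocities": joint speeds; "effort": joint torques, N m; "tcp_pos": TCP position; "ee_rot": TCP orientation; "wrist_force": force on the tool from outside, world axes, zero at the start; "moment": the same for the moment, N m; "gripper_width": opening from 0.0 (shut) to 1.0 (fully open); "gripper_force": force on a finger pad.
Only numpy, scipy, OpenCV 4.12 (cv2) and the standard library are available. Lean on these libraries where they do the work, as an engineer would, in place of code of your own. Each camera call takes 0.05 s, during which the arm holds its last target. There are 200 camera calls.

## Task

The empty lead pot standing on the bench goes back into the returns crate, but it is too heavy to lift, so keep it on the bench. Slide it, upright, up to the lip of the crate's empty cradle and squarely in front of it; tip it over the lip so that its cap goes in first, then push it home by its base until it lies level in the cradle, wholly behind the lip. Leave the pot already in the crate and the things around undisturbed.

Things in the scene. Friction and masses are not known exactly. Their poses are not given: they have to be found in the camera images.
- pot: the standing lead pot: plain grey cylinder with a ribbed screw cap, 90 mm in diameter, 110 mm tall (cap: 88 mm in diameter, the top 30 mm), about 1.8 kg, too wide to grasp. Its origin is the centre of its underside, its z axis runs up through the cap. Friction about 0.6: pushed lower than 60 mm it slides, pushed near its top it tips about the lip, the pushed side rising as it goes
- pot_cap (a point): centre of the top of that pot's cap, 110 mm from the pot's origin along its z axis
- crate: returns crate, bare sheet metal, fixed: 138 mm deep, 222 mm wide, side and back walls 62 mm high, no front wall. Origin: middle of its open front edge, on the bench; x points into the crate, y to its left, z up. It holds two equal cradles side by side, 107 mm apart
- free_cradle: empty grey plastic cradle, fixed, 134 x 106 mm. Origin: middle of its front lip's outer face, at its underside, 2.5 mm above the bench; x points inward, z up. Lip 4 mm thick, 13 mm high; 126 mm from lip to end wall; side walls 28 mm high; two rubber rails along x. A pot lying home: axis 47.5 mm above the origin, base at x = 4 to 20 mm. Just tipped, its base hangs on the lip, 0 to 30 mm short of it
- full_cradle: the same cradle beside it, already filled by the lying pot; same frame
- lying_pot: the same kind of pot, lying in the other cradle; origin at the centre of its base, z axis towards its cap; its highest part is 95 mm above the bench
- stain_jar: bystander: glass staining jar, 62 mm wide, 117 mm tall; origin at the centre of its underside
- timer: bystander: white bench timer, 48 x 64 x 46 mm; origin at the centre of its underside
- teal_clip: bystander: flat teal slide mailer, 34 x 98 x 12 mm; origin at the centre of its underside
- slide_tray: bystander: flat black slide tray, 62 x 105 x 16 mm; origin at the centre of its underside
Things that resemble listed ones, but are neither listed nor needed, are in the scene too. What is shaped like the free_cradle but pink is not meant. Leave any pink look-alike of the pot alone.

How it is judged (in metres and radians):
On the way, in this order (a step that is already met when the one before it is completed fails the run):
1. the pot stands upright at the lip of the empty cradle (its near side within 15 mm of the lip), centred on it within 15 mm (angle between pot's own z axis and vertical below 0.08 rad and x of pot in the frame of free_cradle between -0.06 and -0.04 m and y of pot in the frame of free_cradle between -0.015 and 0.015 m), for 0.1 s.
2. the pot is tipped over the lip and lies in the empty cradle, cap inward (angle between pot's own z axis and vertical above 1.3 rad and x of pot_cap in the frame of free_cradle above 0.06 m and y of pot_cap in the frame of free_cradle between -0.02 and 0.02 m and z of pot_cap in the frame of free_cradle below 0.065 m), for 0.1 s.
At the end, for the whole second after the job is handed in: The pot lies at rest in the formerly empty cradle: base wholly behind the lip, cap towards the end wall, axis within 12 mm of the middle and level, both ends within 5 mm of the lying height. The other pot has moved less than 12 mm, the bystanders less than 20 mm (x of pot in the frame of free_cradle above 0.002 m and x of pot_cap in the frame of free_cradle below 0.134 m and y of pot in the frame of free_cradle between -0.012 and 0.012 m and y of pot_cap in the frame of free_cradle between -0.012 and 0.012 m and z of each of pot, pot_cap in the frame of free_cradle below 0.053 m and z of pot_cap in the frame of free_cradle above 0.04 m and linear speed of pot below 0.02 m/s and angular speed of pot below 0.2 rad/s and distance of each of stain_jar, timer, teal_clip, slide_tray from where it was at the start of the episode below 0.02 m and distance of lying_pot from where it was at the start of the episode below 0.012 m); the robot touches nothing.
It fails at once if the pot is lifted off the bench (angle between pot's own z axis and vertical below 0.2 rad and height (world z) of pot above 0.012 m).
It fails at once if the pot is toppled on the open bench, away from the lip of the empty cradle (angle between pot's own z axis and vertical above 0.5 rad and (x of pot in the frame of free_cradle below -0.13 m or x of pot_cap in the frame of free_cradle below -0.05 m or y of pot in the frame of free_cradle above 0.04 m or y of pot in the frame of free_cradle below -0.04 m)).
It fails at once if the pot already in the crate is disturbed (distance of lying_pot from where it was at the start of the episode above 0.012 m).
It fails at once if a bystander is knocked away (distance of any of stain_jar, timer, teal_clip, slide_tray from where it was at the start of the episode above 0.02 m).
It also fails if it takes over 64 s, if anything falls off the work surface, if the arm or the gripper's body presses on something with over 40 N, if the wrist force passes 120 N, or if a joint passes its speed limit or range.

## Working session

There is one attempt and no reset: what is moved stays moved. The work goes in short steps, Python scripts to look and compute and a tool call to move; the robot and the scene stay as the last step left them, time stands still between calls to the robot, and variables do not carry over. Pictures are saved under pics/ and viewed, at most 10 in all, crops included, and the job is handed in when it is done.

Besides the shell and the picture viewer there is one more tool, called after "Request:" as name(argument=value, ...), one argument or row to a line, values as JSON. play_rows: Moves the arm, as the interface text tells. Its arguments: {"type":"object","properties":{"steps":{"type":"array"}},"required":["steps"]}

```bash
mkdir -p pics; cat > h.py <<'E'
import numpy as np, cv2
from station import *
def cloud(c):
    z=c["range_z"]; v,u=np.mgrid[0:z.shape[0],0:z.shape[1]]
    P=np.stack([(u-c["cx"])/c["fx"]*z,(v-c["cy"])/c["fy"]*z,z],-1)
    W=P@np.array(c["rotation"]).T+np.array(c["xyz"]); W[z<=0]=np.nan
    return W
E
python3 - <<'E'
from h import *
s=sense(); print(s["time_s"],s["tcp_pos"],s["wrist_force"])
for n in("scene","side"):
    c=capture(n); cv2.imwrite(f"pics/{n}0.png",c["frame"]); np.savez(f"{n}0.npz",W=cloud(c),f=c["frame"]); print(n,c["xyz"],c["fx"],np.round(c["rotation"],3).tolist())
E
```

```text
0.0 [ 0.18919829 -0.59508791  0.23547143] [0.44620326 0.60552112 0.34739038]
scene [0.42737724 0.71134424 1.12350508] 478.24037996574106 [[-0.985, -0.144, 0.099], [-0.175, 0.805, -0.567], [0.002, -0.575, -0.818]]
side [-0.1618381   0.32421334  1.09258923] 413.76268502975273 [[-0.418, -0.715, 0.561], [-0.909, 0.324, -0.264], [0.007, -0.62, -0.785]]
```

View pics/scene0.png

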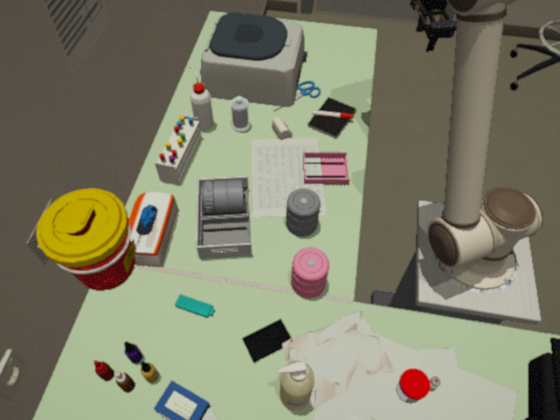

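View pics/side0.png

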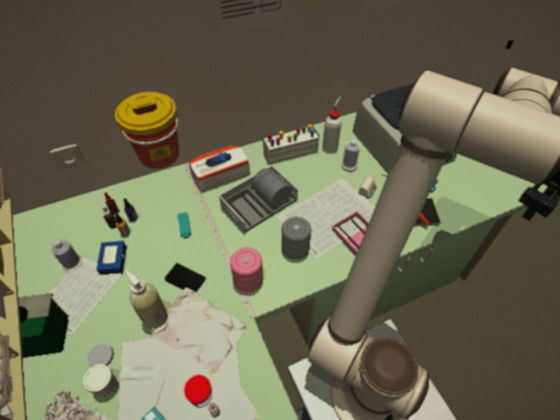

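The scene view shows the grey pot at (303,212), the crate at (224,215) with its lower cradle (about (224,237)) empty, and the pink pot at (310,272). The side view agrees: crate at (260,195), pot at (296,238). Next I'll build a top-down height map and measure from it.

```bash
python3 - <<'E'
from h import *
L=[]
for n in("scene0","side0"):
    d=np.load(n+".npz"); W=d["W"].reshape(-1,3); f=d["f"].reshape(-1,3)
    x0,x1,y0,y1=.3,.8,-.35,.15
    m=(W[:,0]>x0)&(W[:,0]<x1)&(W[:,1]>y0)&(W[:,1]<y1)&(W[:,2]<.2)
    print(n,m.sum(), "bench z",np.median(W[m&(abs(W[:,2])<.015)][:,2]))
    W=W[m];f=f[m]; o=np.argsort(W[:,2]);W=W[o];f=f[o]
    I=np.zeros((390,390,3),np.uint8)
    r=((x1-W[:,0])*780).astype(int);c=((y1-W[:,1])*780).astype(int)
    for a in(0,1):
        for b in(0,1): I[np.clip(r+a,0,389),np.clip(c+b,0,389)]=f
    for k in range(0,390,39):
        I[k,::3]=(0,0,255);I[::3,k]=(0,0,255)
    L.append(I)
    # pot tops: points z .1-.12
    t=W[(W[:,2]>.100)&(W[:,2]<.118)]; g=np.round(t[:,:2]/.02).astype(int)
    u,cn=np.unique(g,axis=0,return_counts=True); print((u[cn>25]*.02).tolist())
cv2.imwrite("pics/top.png",np.hstack(L))
c=cv2.imread("pics/scene0.png")[165:310,180:345]; d=cv2.imread("pics/side0.png")[155:300,205:370]
cv2.imwrite("pics/crop.png",np.hstack([cv2.resize(q,None,fx=2.4,fy=2.4,interpolation=cv2.INTER_CUBIC) for q in(c,d)]))
E
```

```text
scene0 23472 bench z 0.000295103686789977
[[0.4, 0.14], [0.42, 0.12], [0.42, 0.14], [0.44, -0.04], [0.44, -0.02], [0.44, 0.0], [0.44, 0.12], [0.44, 0.14], [0.46, -0.04], [0.46, -0.02], [0.46, 0.0], [0.46, 0.02], [0.46, 0.14], [0.48, -0.04], [0.48, -0.02], [0.48, 0.0], [0.48, 0.02], [0.5, -0.04], [0.5, -0.02], [0.5, 0.0], [0.5, 0.02]]
side0 20257 bench z 0.001255710068299054
[[0.4, 0.14], [0.42, 0.12], [0.42, 0.14], [0.44, -0.04], [0.44, -0.02], [0.44, 0.0], [0.44, 0.12], [0.44, 0.14], [0.46, -0.04], [0.46, -0.02], [0.46, 0.0], [0.46, 0.02], [0.46, 0.14], [0.48, -0.04], [0.48, -0.02], [0.48, 0.0], [0.48, 0.02], [0.5, -0.04], [0.5, -0.02], [0.5, 0.0]]
```

View pics/top.png

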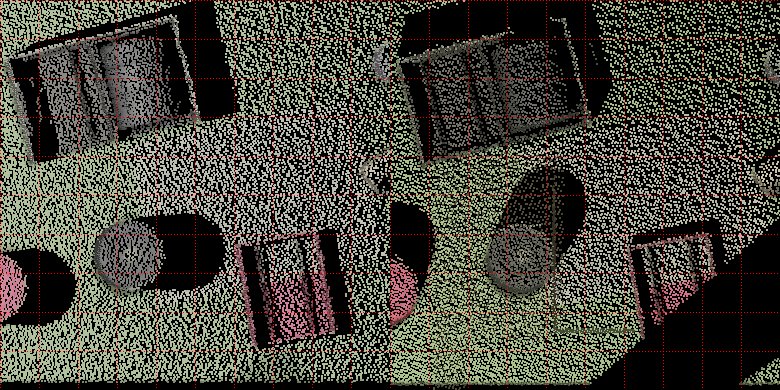

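View pics/crop.png

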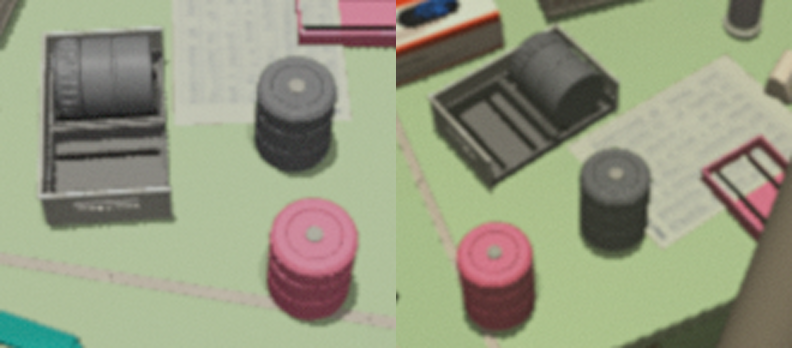

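The top map (up = +x, left = +y) puts the crate front edge from about (0.595, 0.105) to (0.646, −0.106), yawed about 13.6°. The left cradle is free. The pot is near (0.47, −0.012). I'll fit these precisely.

```bash
python3 - <<'E'
from h import *
from scipy.optimize import least_squares
A=[]
for n in("scene0","side0"):
    W=np.load(n+".npz")["W"].reshape(-1,3); W=W[np.isfinite(W[:,0])]; A.append(W)
for n,W in zip("ab",A):
    t=W[(W[:,2]>.100)&(W[:,2]<.118)&(abs(W[:,0]-.47)<.07)&(abs(W[:,1]+.012)<.065)]
    (cx,cy),r=cv2.minEnclosingCircle(t[:,:2].astype(np.float32)); print("pot",cx,cy,r,"mean",t.mean(0),"z95",np.percentile(t[:,2],50))
    # side + fit of lower part
def loc(W,p):
    c,s=np.cos(p[2]),np.sin(p[2]); d=W[:,:2]-p[:2]
    return np.c_[d@[c,s],d@[-s,c],W[:,2]]
for n,W in list(zip("ab",A))+[("ab",np.vstack(A))]:
    p=np.array([.62,0,.2373])
    for it in range(6):
        l=loc(W,p); h=(l[:,2]>.050)&(l[:,2]<.066)
        tol=.012 if it<2 else .006
        bk=W[h&(abs(l[:,0]-.137)<tol)&(abs(l[:,1])<.105)]
        le=W[h&(abs(l[:,1]-.110)<tol)&(l[:,0]>.01)&(l[:,0]<.13)]
        ri=W[h&(abs(l[:,1]+.110)<tol)&(l[:,0]>.01)&(l[:,0]<.13)]
        f=lambda p:np.r_[loc(bk,p)[:,0]-.137,loc(le,p)[:,1]-.110,loc(ri,p)[:,1]+.110]
        p=least_squares(f,p,loss="soft_l1",f_scale=.002).x
    print(n,p,np.rad2deg(p[2]),len(bk),len(le),len(ri),np.median(loc(le,p)[:,1]),np.median(loc(ri,p)[:,1]))
    l=loc(W,p)
    q=l[(abs(l[:,1]-.0535)<.035)&(l[:,0]>-.02)&(l[:,0]<.04)]
    for a in np.arange(-.012,.03,.002):
        z=q[(q[:,0]>=a)&(q[:,0]<a+.002)][:,2]
        print("%.0f:%.1f/%.1f"%(a*1e3,np.median(z)*1e3,np.percentile(z,90)*1e3),end=" ")
    print()
    q=l[(l[:,2]>.019)&(l[:,2]<.035)&(l[:,0]>.02)&(l[:,0]<.12)&(l[:,1]<.111)]
    print(np.histogram(q[:,1]*1e3,bins=np.arange(-10,112,3)))
E
```

```text
pot 0.47425439953804016 -0.01603386551141739 0.045293401926755905 mean [ 0.47371615 -0.01319916  0.10750065] z95 0.10772261789187965
pot 0.47205764055252075 -0.01865726336836815 0.04587502405047417 mean [ 0.46808786 -0.01580455  0.1082165 ] z95 0.10846051857061745
a [0.61871766 0.00177714 0.24819626] 14.220598414303392 149 164 129 0.1098081088409999 -0.10972472436330465
-12:-0.2/2.0 -10:0.2/1.0 -8:-0.7/0.3 -6:0.3/1.6 -4:-0.8/0.7 -2:0.0/4.4 0:15.2/17.3 2:12.9/16.8 4:4.3/12.8 6:2.9/6.8 8:5.1/9.5 10:4.6/6.1 12:5.8/10.5 14:3.0/9.7 16:3.9/5.9 18:5.1/7.5 20:3.6/7.9 22:5.0/11.7 24:3.6/5.9 26:5.3/9.8 28:4.5/12.2 
(array([ 0, 13, 34, 29, 73, 14,  0,  0,  0,  0,  0,  0,  0,  0,  0,  0,  0,
        0,  0,  0,  0,  0,  0,  0,  0,  0,  0,  0,  0,  0,  0,  0,  0,  0,
        0,  0,  2, 23, 28, 61]), array([-10,  -7,  -4,  -1,   2,   5,   8,  11,  14,  17,  20,  23,  26,
        29,  32,  35,  38,  41,  44,  47,  50,  53,  56,  59,  62,  65,
        68,  71,  74,  77,  80,  83,  86,  89,  92,  95,  98, 101, 104,
       107, 110]))
b [6.16460400e-01 4.52044654e-04 2.52504258e-01] 14.467428313156178 
[... 842 characters left out ...]
3.8 -10:-1.0/1.5 -8:-0.2/2.4 -6:-0.8/1.4 -4:0.0/6.9 -2:2.6/14.0 0:6.0/16.4 2:13.6/16.8 4:12.4/13.8 6:3.6/6.8 8:5.9/11.3 10:5.1/7.5 12:6.1/12.2 14:4.3/8.7 16:4.6/8.3 18:4.7/12.2 20:6.5/10.6 22:4.4/8.7 24:6.0/13.6 26:4.9/9.2 28:4.4/8.8 
(array([  1,  26,  53,  48, 114,  21,   0,   0,   0,   0,   0,   0,   0,
         0,   0,   0,   0,   0,   0,   0,   0,   0,   0,   0,   0,   0,
         0,   0,   0,   0,   0,   0,   0,   0,   0,   0,   2,  27,  44,
        84]), array([-10,  -7,  -4,  -1,   2,   5,   8,  11,  14,  17,  20,  23,  26,
        29,  32,  35,  38,  41,  44,  47,  50,  53,  56,  59,  62,  65,
        68,  71,  74,  77,  80,  83,  86,  89,  92,  95,  98, 101, 104,
       107, 110]))
```

Fit result: crate origin (0.6175, 0.001), yaw 14.4°; free cradle origin (0.604, 0.053); pot (0.472, −0.016), so it sits at (−0.145, −0.034) in the cradle frame. I'll push it with two spread fingers, tool tilted 30° and yawed 14.4°. First I need a helper to turn targets into tool-axis shifts.

```bash
cat >> h.py <<'E'
from scipy.spatial.transform import Rotation as Ro
O=np.array([.6043,.053,0]); Y=np.deg2rad(14.4)
Rc=Ro.from_euler("z",Y).as_matrix()   # cradle axes, z measured from bench
def goal(x,y,z,tilt,flip=1):
    t=np.deg2rad(tilt); zt=Rc@[np.sin(t),0,-np.cos(t)]; yt=Rc@[0,flip,0]
    return O*[1,1,0]+Rc@[x,y,z], np.c_[np.cross(yt,zt),yt,zt]
def plan(x,y,z,tilt,flip=1):
    s=sense(); p,R=goal(x,y,z,tilt,flip); E=np.array(s["ee_rot"])
    print("t",s["time_s"],"turn first",Ro.from_matrix(E.T@R).as_rotvec(degrees=True).round(2),"then shift mm",(R.T@(p-s["tcp_pos"])*1e3).round(1))
    d=Rc.T@(np.array(s["tcp_pos"])-O); print("tcp in cradle mm (z from bench)",(d*1e3).round(1),"F",(Rc.T@s["wrist_force"]).round(1),"j",np.round(s["joints"],1))
E
python3 - <<'E'
from h import *
print(np.round(sense()["ee_rot"],3))
plan(-.225,-.034,.2,30,1);plan(-.225,-.034,.2,30,-1)
E
```

```text
[[-0.953 -0.303 -0.001]
 [-0.303  0.953  0.002]
 [ 0.     0.002 -1.   ]]
t 0.1 turn first [  0.95 -30.     3.12] then shift mm [-275.1  490.6  199.9]
tcp in cradle mm (z from bench) [-563.2 -524.6  235.6] F [-0.5  0.7 -0. ] j [-57.5  22.1   0.4  -0.  -68.4 -14.8]
t 0.1 turn first [  45.8     1.45 -170.87] then shift mm [ 275.1 -490.6  199.9]
tcp in cradle mm (z from bench) [-563.2 -524.6  235.6] F [-0.5  0.7 -0. ] j [-57.5  22.1   0.4  -0.  -68.4 -14.8]
```

Request:
play_rows(
  steps=[
    {"ax": 0.2, "ay": -7.5, "az": 0.8, "claw": 60},
    {"ax": 0.2, "ay": -7.5, "az": 0.8},
    {"ax": 0.2, "ay": -7.5, "az": 0.8},
    {"ax": 0.2, "ay": -7.5, "az": 0.8},
    {"dx": -18, "dy": 32, "dz": 13},
    {"dx": -18, "dy": 32, "dz": 13},
    {"dx": -18, "dy": 32, "dz": 13},
    {"dx": -18, "dy": 32, "dz": 13},
    {"dx": -18, "dy": 32, "dz": 13},
    {"dx": -18, "dy": 32, "dz": 13},
    {"dx": -18, "dy": 32, "dz": 13},
    {"dx": -18, "dy": 32, "dz": 13},
    {"dx": -18, "dy": 32, "dz": 13},
    {"dx": -18, "dy": 32, "dz": 13},
    {"dx": -18, "dy": 32, "dz": 13},
    {"dx": -18, "dy": 32, "dz": 13},
    {"dx": -18, "dy": 32, "dz": 13},
    {"dx": -18, "dy": 32, "dz": 13},
    {"dx": -18, "dy": 32, "dz": 13},
    {"claw": 60},
  ],
)

```text
invalid input at $.steps[0]: expected keys ax, ay, az, dx, dy, dz, claw
```

```bash
python3 - <<'E'
from h import *
plan(-.225,-.034,.2,30);plan(-.225,-.034,.05,30)
c=capture("wrist"); cv2.imwrite("pics/w1.png",c["frame"]); W=cloud(c).reshape(-1,3)
l=(W-O)@Rc; l=l[np.isfinite(l[:,0])]
t=l[(l[:,2]>.1)&(l[:,2]<.118)&(l[:,0]>-.21)&(l[:,0]<-.08)&(abs(l[:,1]+.034)<.065)]
print(len(t)); 
if len(t): print(cv2.minEnclosingCircle(t[:,:2].astype(np.float32)),t.mean(0))
E
```

```text
t 0.1 turn first [  0.95 -30.     3.12] then shift mm [-275.1  490.6  199.9]
tcp in cradle mm (z from bench) [-563.2 -524.6  235.6] F [-0.5  0.7 -0. ] j [-57.5  22.1   0.4  -0.  -68.4 -14.8]
t 0.1 turn first [  0.95 -30.     3.12] then shift mm [-200.1  490.6  329.8]
tcp in cradle mm (z from bench) [-563.2 -524.6  235.6] F [-0.5  0.7 -0. ] j [-57.5  22.1   0.4  -0.  -68.4 -14.8]
0
```

View pics/w1.png

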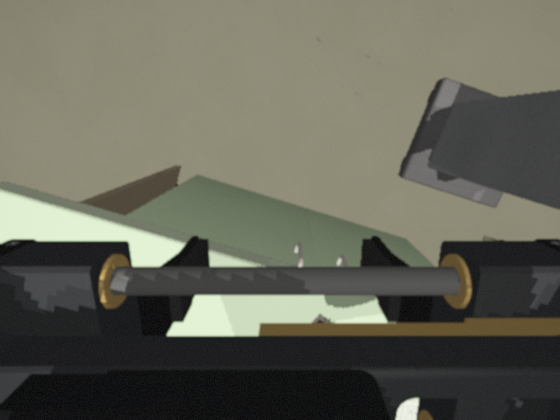

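The move was refused because every row needs all seven keys. The wrist picture only shows the start pose: fingers near (180,280) and (380,280), with the bench corner below.

Request:
play_rows(
  steps=[
    {"ax": 0.2, "ay": -7.5, "az": 0.8, "dx": 0, "dy": 0, "dz": 0, "claw": 60},
    {"ax": 0.2, "ay": -7.5, "az": 0.8, "dx": 0, "dy": 0, "dz": 0, "claw": 60},
    {"ax": 0.2, "ay": -7.5, "az": 0.8, "dx": 0, "dy": 0, "dz": 0, "claw": 60},
    {"ax": 0.2, "ay": -7.5, "az": 0.8, "dx": 0, "dy": 0, "dz": 0, "claw": 60},
    {"ax": 0, "ay": 0, "az": 0, "dx": -18, "dy": 32, "dz": 13, "claw": 60},
    {"ax": 0, "ay": 0, "az": 0, "dx": -18, "dy": 32, "dz": 13, "claw": 60},
    {"ax": 0, "ay": 0, "az": 0, "dx": -18, "dy": 32, "dz": 13, "claw": 60},
    {"ax": 0, "ay": 0, "az": 0, "dx": -18, "dy": 32, "dz": 13, "claw": 60},
    {"ax": 0, "ay": 0, "az": 0, "dx": -18, "dy": 32, "dz": 13, "claw": 60},
    {"ax": 0, "ay": 0, "az": 0, "dx": -18, "dy": 32, "dz": 13, "claw": 60},
    {"ax": 0, "ay": 0, "az": 0, "dx": -18, "dy": 32, "dz": 13, "claw": 60},
    {"ax": 0, "ay": 0, "az": 0, "dx": -18, "dy": 32, "dz": 13, "claw": 60},
    {"ax": 0, "ay": 0, "az": 0, "dx": -18, "dy": 32, "dz": 13, "claw": 60},
    {"ax": 0, "ay": 0, "az": 0, "dx": -18, "dy": 32, "dz": 13, "claw": 60},
    {"ax": 0, "ay": 0, "az": 0, "dx": -18, "dy": 32, "dz": 13, "claw": 60},
    {"ax": 0, "ay": 0, "az": 0, "dx": -18, "dy": 32, "dz": 13, "claw": 60},
    {"ax": 0, "ay": 0, "az": 0, "dx": -18, "dy": 32, "dz": 13, "claw": 60},
    {"ax": 0, "ay": 0, "az": 0, "dx": -18, "dy": 32, "dz": 13, "claw": 60},
    {"ax": 0, "ay": 0, "az": 0, "dx": -18, "dy": 32, "dz": 13, "claw": 60},
    {"ax": 0, "ay": 0, "az": 0, "dx": 0, "dy": 0, "dz": 0, "claw": 60},
  ],
)

```text
time_s: 2.15
tcp_pos: [0.3817, -0.0727, 0.203]
ee_rot: [[-0.842, -0.251, 0.478], [-0.22, 0.968, 0.121], [-0.493, -0.003, -0.87]]
wrist_force: [-1.2, -0.3, -0.9]
gripper_width: 0.689
gripper_force: 0.0
```

```bash
cat >> h.py <<'E'
def pot(cam,x,y,zt=.1,zb=.118):
    W=cloud(capture(cam)).reshape(-1,3); l=(W-O)@Rc; l=l[np.isfinite(l[:,0])]
    t=l[(l[:,2]>zt)&(l[:,2]<zb)&(abs(l[:,0]-x)<.07)&(abs(l[:,1]-y)<.065)]
    if len(t)>20: print(cam,"pot",cv2.minEnclosingCircle(t[:,:2].astype(np.float32)),t.mean(0).round(4),len(t))
    return l
E
python3 - <<'E'
from h import *
plan(-.225,-.034,.2,30);plan(-.225,-.034,.05,30)
for c in("scene","side","wrist"):
    l=pot(c,-.145,-.034); pot(c,-.14,.15)
E
```

```text
t 2.15 turn first [-0.07 -0.47  0.22] then shift mm [-17.5  32.4  13.5]
tcp in cradle mm (z from bench) [-246.9  -66.4  203. ] F [-1.3  0.  -0.9] j [ 13.  -12.8 -49.3  -1.6 -24.  -87.1]
t 2.15 turn first [-0.07 -0.47  0.22] then shift mm [ 57.5  32.4 143.4]
tcp in cradle mm (z from bench) [-246.9  -66.4  203. ] F [-1.3  0.  -0.9] j [ 13.  -12.8 -49.3  -1.6 -24.  -87.1]
scene pot ((-0.14328190684318542, -0.03352104872465134), 0.04568227380514145) [-0.143  -0.0316  0.1074] 756
scene pot ((-0.14065247774124146, 0.14667293429374695), 0.04559936746954918) [-0.1401  0.1491  0.1075] 966
side pot ((-0.14551812410354614, -0.03455962613224983), 0.04533493146300316) [-0.1355 -0.0248  0.1086] 335
side pot ((-0.1433088481426239, 0.1451348513364792), 0.045153483748435974) [-0.1463  0.1476  0.1083] 710
wrist pot ((-0.14778706431388855, -0.03802971541881561), 0.04499169439077377) [-0.1584 -0.0419  0.1085] 3985
wrist pot ((-0.14890435338020325, 0.14142169058322906), 0.043397556990385056) [-0.1654  0.1397  0.1078] 3001
```

Pot confirmed at (−145, −35) mm by three views, and the pink pot at (−142, 147). Descending behind the grey pot.

Request:
play_rows(
  steps=[
    {"ax": 0, "ay": -0.5, "az": 0.2, "dx": 0, "dy": 15, "dz": 0, "claw": 60},
    {"ax": 0, "ay": 0, "az": 0, "dx": 0, "dy": 16, "dz": 0, "claw": 60},
    {"ax": 0, "ay": 0, "az": 0, "dx": 4.5, "dy": 0, "dz": 14, "claw": 60},
    {"ax": 0, "ay": 0, "az": 0, "dx": 4.5, "dy": 0, "dz": 14, "claw": 60},
    {"ax": 0, "ay": 0, "az": 0, "dx": 4.5, "dy": 0, "dz": 14, "claw": 60},
    {"ax": 0, "ay": 0, "az": 0, "dx": 4.5, "dy": 0, "dz": 14, "claw": 60},
    {"ax": 0, "ay": 0, "az": 0, "dx": 4.5, "dy": 0, "dz": 14, "claw": 60},
    {"ax": 0, "ay": 0, "az": 0, "dx": 4.5, "dy": 0, "dz": 14, "claw": 60},
    {"ax": 0, "ay": 0, "az": 0, "dx": 4.5, "dy": 0, "dz": 14, "claw": 60},
    {"ax": 0, "ay": 0, "az": 0, "dx": 4.5, "dy": 0, "dz": 14, "claw": 60},
    {"ax": 0, "ay": 0, "az": 0, "dx": 4.5, "dy": 0, "dz": 14, "claw": 60},
    {"ax": 0, "ay": 0, "az": 0, "dx": 4.5, "dy": 0, "dz": 14, "claw": 60},
    {"ax": 0, "ay": 0, "az": 0, "dx": 0, "dy": 0, "dz": 0, "claw": 60},
  ],
)

```text
time_s: 3.75
tcp_pos: [0.3656, -0.0438, 0.1295]
ee_rot: [[-0.871, -0.25, 0.423], [-0.216, 0.968, 0.126], [-0.441, 0.018, -0.897]]
wrist_force: [0.6, 0.4, -0.0]
gripper_width: 0.695
gripper_force: 0.0
```

```bash
python3 - <<'E'
from h import *
plan(-.215,-.035,.057,30)
pot("scene",-.145,-.034)
E
```

```text
t 3.75 turn first [ 0.93 -3.82 -0.43] then shift mm [ 1.4 -0.6 83. ]
tcp in cradle mm (z from bench) [-255.3  -34.4  129.5] F [ 0.7  0.2 -0. ] j [  19.8   -6.5  -61.2    9.    -9.2 -104.2]
scene pot ((-0.1431514173746109, -0.035746559500694275), 0.04584372788667679) [-0.143  -0.032   0.1075] 751
```

```bash
cat > k.py <<'E'
import numpy as np
from scipy.optimize import least_squares
D=np.array([[22.05,.42,-68.41,.6245,.2355],[-12.8,-49.3,-24,.3886,.203],[-6.5,-61.2,-9.2,.3682,.1295]])
def fk(q,j2,j3,j5):
    r0,h0,a,b,e,c=q; A=np.deg2rad(j2);B=np.deg2rad(j2-j3);C=np.deg2rad(j2-j3-j5)
    return np.array([r0+a*np.sin(A)+b*np.cos(B)+e*np.sin(B)+c*np.cos(C), h0+a*np.cos(A)-b*np.sin(B)+e*np.cos(B)-c*np.sin(C)])
pr=np.array([.05,.3,.35,.35,.0,.22])
f=lambda q:np.r_[(np.array([fk(q,*d[:3])-d[3:] for d in D])/.001).ravel(),(q-pr)/.1]
q=least_squares(f,pr).x
E
python3 - <<'E'
from k import *
print(q.round(3),[ (fk(q,*d[:3])-d[3:]).round(4) for d in D])
for r in(.42,.435,.45,.47):
  for t in(5,10,15,20,25,30):
    for z in(.05,.06):
      s=least_squares(lambda j:np.r_[fk(q,*j)-[r,z],((j[0]-j[1]-j[2])-(90-t))*.01],[0,-50,-30]).x
      if z==.06: print(r,t,z,s.round(1), "ok" if s[1]>-60 and s[2]<-10 else "")
E
```

```text
[0.14  0.04  0.473 0.316 0.035 0.16 ] [array([-0., -0.]), array([0.0002, 0.0001]), array([-0.0001, -0.    ])]
0.42 5 0.06 [ 14.1 -54.  -16.9] ok
0.42 10 0.06 [ 13.2 -56.2 -10.5] ok
0.42 15 0.06 [ 12.6 -58.6  -3.8] 
0.42 20 0.06 [ 12.3 -61.    3.3] 
0.42 25 0.06 [ 12.3 -63.5  10.8] 
0.42 30 0.06 [ 12.8 -66.1  18.9] 
0.435 5 0.06 [ 15.4 -51.7 -17.9] ok
0.435 10 0.06 [ 14.5 -54.  -11.5] ok
0.435 15 0.06 [ 13.9 -56.3  -4.8] 
0.435 20 0.06 [ 13.5 -58.8   2.3] 
0.435 25 0.06 [ 13.5 -61.3   9.8] 
0.435 30 0.06 [ 13.9 -63.9  17.7] 
0.45 5 0.06 [ 16.6 -49.4 -18.9] ok
0.45 10 0.06 [ 15.8 -51.7 -12.5] ok
0.45 15 0.06 [ 15.1 -54.1  -5.8] 
0.45 20 0.06 [ 14.7 -56.5   1.2] 
0.45 25 0.06 [ 14.7 -59.    8.7] 
0.45 30 0.06 [ 15.  -61.6  16.5] 
0.47 5 0.06 [ 18.3 -46.3 -20.4] ok
0.47 10 0.06 [ 17.4 -48.6 -14. ] ok
0.47 15 0.06 [ 16.7 -51.   -7.2] 
0.47 20 0.06 [ 16.3 -53.5  -0.2] 
0.47 25 0.06 [ 16.2 -55.9   7.1] 
0.47 30 0.06 [ 16.4 -58.5  14.9]
```

The reach limits (j3, j5) rule out a 30° tilt this close to the base. I'll use about 8° instead: tips at z≈0.050 still push below 60 mm, and the gripper body clears the pot top by about 4 mm.

```bash
python3 - <<'E'
from h import *
plan(-.205,-.035,.100,8)
E
```

```text
t 3.8 turn first [ 1.   18.23 -0.23] then shift mm [-45.4  -0.5  36.5]
tcp in cradle mm (z from bench) [-255.   -34.5  129.9] F [-0.1 -0.8 -0.2] j [  19.8   -6.5  -61.2    9.1   -9.2 -104.2]
```

Request:
play_rows(
  steps=[
    {"ax": 0.3, "ay": 6, "az": 0, "dx": -5, "dy": 0, "dz": 0, "claw": 60},
    {"ax": 0.3, "ay": 6, "az": 0, "dx": -10, "dy": 0, "dz": 0, "claw": 60},
    {"ax": 0.4, "ay": 6, "az": -0.2, "dx": -10, "dy": 0, "dz": 0, "claw": 60},
    {"ax": 0, "ay": 0, "az": 0, "dx": -10, "dy": 0, "dz": 0, "claw": 60},
    {"ax": 0, "ay": 0, "az": 0, "dx": -10, "dy": 0, "dz": 10, "claw": 60},
    {"ax": 0, "ay": 0, "az": 0, "dx": 0, "dy": 0, "dz": 0, "claw": 60},
  ],
)

```text
time_s: 4.4
tcp_pos: [0.4091, -0.0329, 0.1301]
ee_rot: [[-0.959, -0.248, 0.138], [-0.245, 0.969, 0.036], [-0.143, 0.0, -0.99]]
wrist_force: [-0.2, -0.7, 0.1]
gripper_width: 0.691
gripper_force: 0.0
```

```bash
python3 - <<'E'
from h import *
plan(-.202,-.035,.064,8)
E
```

```text
t 4.4 turn first [ 0.02  0.2  -0.05] then shift mm [ 0.9 -0.4 66.6]
tcp in cradle mm (z from bench) [-210.4  -34.6  130.1] F [-0.4 -0.6  0.1] j [ 18.8   4.4 -42.2   1.  -35.3 -95.2]
```

Request:
play_rows(
  steps=[
    {"ax": 0, "ay": 0, "az": 0, "dx": 0, "dy": 0, "dz": 11, "claw": 60},
    {"ax": 0, "ay": 0, "az": 0, "dx": 0, "dy": 0, "dz": 11, "claw": 60},
    {"ax": 0, "ay": 0, "az": 0, "dx": 0, "dy": 0, "dz": 11, "claw": 60},
    {"ax": 0, "ay": 0, "az": 0, "dx": 0, "dy": 0, "dz": 11, "claw": 60},
    {"ax": 0, "ay": 0, "az": 0, "dx": 0, "dy": 0, "dz": 11, "claw": 60},
    {"ax": 0, "ay": 0, "az": 0, "dx": 0, "dy": 0, "dz": 11, "claw": 60},
    {"ax": 0, "ay": 0, "az": 0, "dx": 0, "dy": 0, "dz": 0, "claw": 60},
  ],
)

```text
time_s: 5.1
tcp_pos: [0.4164, -0.0311, 0.0648]
ee_rot: [[-0.959, -0.248, 0.136], [-0.245, 0.969, 0.035], [-0.141, 0.0, -0.99]]
wrist_force: [-0.4, -0.3, 0.7]
gripper_width: 0.692
gripper_force: 0.0
```

```bash
python3 - <<'E'
from h import *
plan(-.100,0.00,.064,8)
pot("scene",-.145,-.034)
c=capture("side"); cv2.imwrite("pics/s2.png",cv2.resize(c["frame"][150:330,180:420],None,fx=3,fy=3))
E
```

```text
t 5.1 turn first [ 0.01  0.08 -0.06] then shift mm [-101.8   34.8   15.2]
tcp in cradle mm (z from bench) [-202.9  -34.8   64.8] F [-0.4 -0.2  0.7] j [ 18.7  12.3 -46.3   1.5 -23.3 -95.6]
scene pot ((-0.1520174890756607, -0.04376475512981415), 0.05723641440272331) [-0.142  -0.0322  0.1074] 733
```

View pics/s2.png

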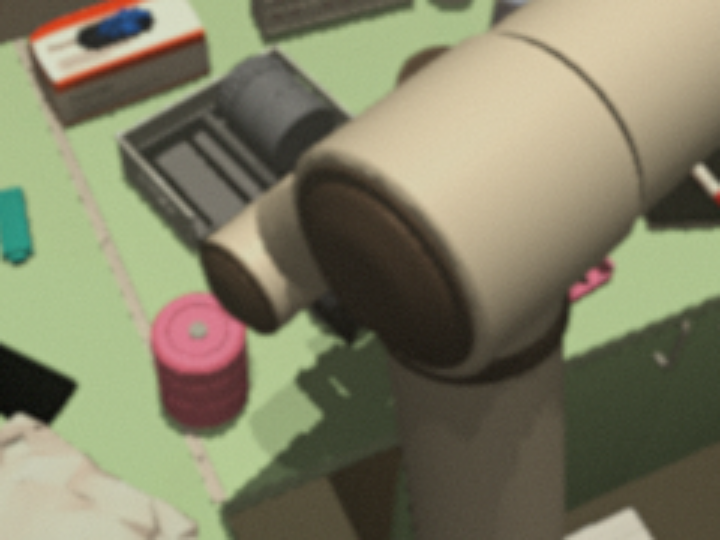

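The side view is blocked by the arm; the pink pot at (200,360) and the crate are untouched. Starting the push: straight until seated, then diagonal.

Request:
play_rows(
  steps=[
    {"ax": 0, "ay": 0, "az": 0, "dx": -6, "dy": 0, "dz": 0.8, "claw": 60},
    {"ax": 0, "ay": 0, "az": 0, "dx": -6, "dy": 0, "dz": 0.8, "claw": 60},
    {"ax": 0, "ay": 0, "az": 0, "dx": -5, "dy": 0, "dz": 0.7, "claw": 60},
    {"ax": 0, "ay": 0, "az": 0, "dx": -5, "dy": 2.2, "dz": 0.7, "claw": 60},
    {"ax": 0, "ay": 0, "az": 0, "dx": -5, "dy": 2.2, "dz": 0.7, "claw": 60},
    {"ax": 0, "ay": 0, "az": 0, "dx": -5, "dy": 2.2, "dz": 0.7, "claw": 60},
    {"ax": 0, "ay": 0, "az": 0, "dx": -5, "dy": 2.2, "dz": 0.7, "claw": 60},
    {"ax": 0, "ay": 0, "az": 0, "dx": -5, "dy": 2.2, "dz": 0.7, "claw": 60},
    {"ax": 0, "ay": 0, "az": 0, "dx": -5, "dy": 2.2, "dz": 0.7, "claw": 60},
    {"ax": 0, "ay": 0, "az": 0, "dx": -5, "dy": 2.2, "dz": 0.7, "claw": 60},
    {"ax": 0, "ay": 0, "az": 0, "dx": -5, "dy": 2.2, "dz": 0.7, "claw": 60},
    {"ax": 0, "ay": 0, "az": 0, "dx": 0, "dy": 0, "dz": 0, "claw": 60},
  ],
)

```text
time_s: 6.4
tcp_pos: [0.4636, -0.0023, 0.0645]
ee_rot: [[-0.962, -0.245, 0.125], [-0.243, 0.97, 0.031], [-0.128, -0.001, -0.992]]
wrist_force: [-9.4, -7.0, 6.1]
gripper_width: 0.691
gripper_force: 7.3
```

```bash
python3 - <<'E'
from h import *
plan(-.100,0.00,.064,8)
l=pot("scene",-.1,-.015,.02,.118)
t=l[(l[:,2]>.1)&(l[:,2]<.118)&(l[:,0]>-.15)&(l[:,0]<0)&(l[:,1]>-.08)&(l[:,1]<.08)]
h,e=np.histogram(t[:,1]*1e3,20);print(h,e.round(0)); print("xmax",np.percentile(t[:,0],[90,98,100]),"wall pts z",l[(l[:,2]>.03)&(l[:,2]<.095)&(abs(l[:,0]+.1)<.08)&(l[:,1]>-.08)&(l[:,1]<.08)][:,:2].max(0))
c=capture("scene"); cv2.imwrite("pics/s3.png",cv2.resize(c["frame"][150:310,180:400],None,fx=3,fy=3))
E
```

```text
t 6.4 turn first [-0.08 -0.63 -0.22] then shift mm [-49.5  18.6   7.4]
tcp in cradle mm (z from bench) [-150.   -18.6   64.5] F [-10.8  -4.4   6.1] j [ 20.4  16.3 -40.1   1.9 -26.3 -97.9]
scene pot ((-0.11340668797492981, -0.02245049923658371), 0.05538291111588478) [-0.0961 -0.0018  0.087 ] 1076
[15 19 26 38 39 37 33 35 35 37 44 31 37 31 31 30 25 29 33 16] [-60. -55. -51. -46. -42. -38. -33. -29. -24. -20. -16. -11.  -7.  -2.
   2.   6.  11.  15.  20.  24.  28.]
xmax [-0.07276231 -0.06494013 -0.06229508] wall pts z [-0.06159566  0.02911381]
```

View pics/s3.png

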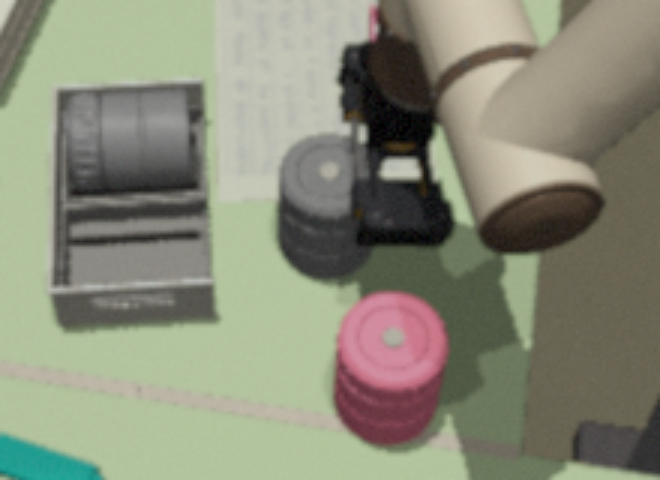

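The pot at picture (325,205) sits upright in the fingers, with about 10 N of push and an estimated centre of (−107, −17). Continuing to about 7 mm short of the lip.

Request:
play_rows(
  steps=[
    {"ax": 0, "ay": -0.3, "az": -0.1, "dx": -4.8, "dy": 1.9, "dz": 0.7, "claw": 60},
    {"ax": 0, "ay": -0.3, "az": -0.1, "dx": -4.8, "dy": 1.9, "dz": 0.7, "claw": 60},
    {"ax": 0, "ay": 0, "az": 0, "dx": -4.8, "dy": 1.9, "dz": 0.7, "claw": 60},
    {"ax": 0, "ay": 0, "az": 0, "dx": -4.8, "dy": 1.9, "dz": 0.7, "claw": 60},
    {"ax": 0, "ay": 0, "az": 0, "dx": -4.8, "dy": 1.9, "dz": 0.7, "claw": 60},
    {"ax": 0, "ay": 0, "az": 0, "dx": -4.8, "dy": 1.9, "dz": 0.7, "claw": 60},
    {"ax": 0, "ay": 0, "az": 0, "dx": -4.8, "dy": 1.9, "dz": 0.7, "claw": 60},
    {"ax": 0, "ay": 0, "az": 0, "dx": -4.8, "dy": 1.9, "dz": 0.7, "claw": 60},
    {"ax": 0, "ay": 0, "az": 0, "dx": -4.8, "dy": 1.9, "dz": 0.7, "claw": 60},
    {"ax": 0, "ay": 0, "az": 0, "dx": -4.8, "dy": 1.9, "dz": 0.7, "claw": 60},
    {"ax": 0, "ay": 0, "az": 0, "dx": 0, "dy": 0, "dz": 0, "claw": 60},
  ],
)

```text
time_s: 7.6
tcp_pos: [0.5064, 0.0284, 0.0645]
ee_rot: [[-0.959, -0.248, 0.136], [-0.246, 0.969, 0.033], [-0.14, -0.002, -0.99]]
wrist_force: [-7.5, -6.2, 2.8]
gripper_width: 0.693
gripper_force: 6.6
```

```bash
cat >> h.py <<'E'
def front(cams=("scene",)):
    for n in cams:
        W=cloud(capture(n)).reshape(-1,3); l=(W-O)@Rc; l=l[np.isfinite(l[:,0])]
        b=l[(l[:,2]>.102)&(l[:,2]<.115)&(l[:,0]>-.14)&(l[:,0]<.02)&(abs(l[:,1])<.09)]
        b=b[b[:,0]>b[:,0].max()-.03]  # front arc of the cap rim; circle fit with r=44.5
        from scipy.optimize import least_squares
        H=b[cv2.convexHull(b[:,:2].astype(np.float32),returnPoints=False).ravel()]
        H=H[H[:,0]>b[:,0].max()-.025]
        s=least_squares(lambda c:np.hypot(*(H[:,:2]-c).T)-.0445,[b[:,0].max()-.045,b[:,1].mean()],loss="soft_l1",f_scale=.001)
        print(n,"centre",s.x.round(4),"xmax",b[:,0].max().round(4),len(H),"y",b[:,1].min().round(3),b[:,1].max().round(3))
E
python3 - <<'E'
from h import *
plan(-.097,0.00,.064,8)
front(("scene","scene","side"))
E
```

```text
t 7.6 turn first [-0.09  0.03 -0.01] then shift mm [-3.8 -0.5  1.1]
tcp in cradle mm (z from bench) [-100.9    0.5   64.5] F [-8.8 -4.2  2.8] j [  22.3   19.4  -35.     2.6  -27.6 -100.1]
scene centre [-0.0568  0.0018] xmax -0.0124 9 y -0.042 0.042
scene centre [-0.0573  0.002 ] xmax -0.012 12 y -0.038 0.041Traceback (most recent call last):
  File "<stdin>", line 3, in <module>
  File "h.py", line 27, in front
    b=b[b[:,0]>b[:,0].max()-.03]  # front arc of the cap rim; circle fit with r=44.5
               ~~~~~~~~~~^^
    return umr_maximum(a, axis, None, out, keepdims, initial, where)
ValueError: zero-size array to reduction operation maximum which has no identity
```

Pot is at (−57, +2). Pushing 8 mm further, straight.

Request:
play_rows(
  steps=[
    {"ax": 0, "ay": 0, "az": 0, "dx": -2.7, "dy": -0.4, "dz": 0.4, "claw": 60},
    {"ax": 0, "ay": 0, "az": 0, "dx": -2.7, "dy": -0.4, "dz": 0.4, "claw": 60},
    {"ax": 0, "ay": 0, "az": 0, "dx": -2.7, "dy": -0.4, "dz": 0.4, "claw": 60},
    {"ax": 0, "ay": 0, "az": 0, "dx": 0, "dy": 0, "dz": 0, "claw": 60},
    {"ax": 0, "ay": 0, "az": 0, "dx": 0, "dy": 0, "dz": 0, "claw": 60},
  ],
)

```text
time_s: 8.25
tcp_pos: [0.5138, 0.0295, 0.0644]
ee_rot: [[-0.959, -0.249, 0.134], [-0.247, 0.969, 0.033], [-0.138, -0.001, -0.99]]
wrist_force: [-10.4, -3.8, 3.4]
gripper_width: 0.689
gripper_force: 7.8
```

```bash
python3 - <<'E'
from h import *
plan(-.130,0.00,.064,8)
front(("scene","scene"))
E
```

```text
t 8.25 turn first [-0.06 -0.04  0.02] then shift mm [36.2  0.2 -4.7]
tcp in cradle mm (z from bench) [-93.5  -0.2  64.4] F [-11.   -1.1   3.4] j [ 22.   20.1 -33.9   2.4 -28.2 -99.6]
scene centre [-0.05   0.002] xmax -0.0064 9 y -0.039 0.04
scene centre [-0.0493  0.0024] xmax -0.0043 10 y -0.037 0.04
```

The pot stands at about (−49, +1.5), inside the step‑1 window. Backing off, raising the tips to z≈0.095 and coming forward to touch near the top.

Request:
play_rows(
  steps=[
    {"ax": 0, "ay": 0, "az": 0, "dx": 7, "dy": 0, "dz": -1, "claw": 60},
    {"ax": 0, "ay": 0, "az": 0, "dx": 7, "dy": 0, "dz": -1, "claw": 60},
    {"ax": 0, "ay": 0, "az": 0, "dx": -1.5, "dy": 0, "dz": -11, "claw": 60},
    {"ax": 0, "ay": 0, "az": 0, "dx": -1.5, "dy": 0, "dz": -11, "claw": 60},
    {"ax": 0, "ay": 0, "az": 0, "dx": -1.5, "dy": 0, "dz": -11, "claw": 60},
    {"ax": 0, "ay": 0, "az": 0, "dx": -1.5, "dy": 0, "dz": -11, "claw": 60},
    {"ax": 0, "ay": 0, "az": 0, "dx": 0, "dy": 0, "dz": 0, "claw": 60},
    {"ax": 0, "ay": 0, "az": 0, "dx": 0, "dy": 0, "dz": 0, "claw": 60},
  ],
)

```text
time_s: 9.15
tcp_pos: [0.5064, 0.029, 0.1113]
ee_rot: [[-0.956, -0.252, 0.151], [-0.249, 0.968, 0.04], [-0.156, 0.0, -0.988]]
wrist_force: [-0.2, 0.0, 0.1]
gripper_width: 0.688
gripper_force: 0.0
```

```bash
python3 - <<'E'
from h import *
plan(-.094,0.00,.108,8)
front(("scene","scene"))
W=cloud(capture("wrist")).reshape(-1,3); l=(W-O)@Rc; t=l[(l[:,2]>.1)&(l[:,2]<.118)&(l[:,0]>-.12)&(l[:,0]<.0)&(abs(l[:,1])<.06)]
print(cv2.minEnclosingCircle(t[:,:2].astype(np.float32)),len(t))
E
```

```text
t 9.15 turn first [0.04 0.98 0.18] then shift mm [-6.3 -1.1  4.3]
tcp in cradle mm (z from bench) [-100.8    1.1  111.3] F [-0.2  0.   0.1] j [ 22.4  14.8 -32.6   2.2 -33.7 -99.5]
scene centre [-0.0496  0.0025] xmax -0.0064 8 y -0.038 0.042
scene centre [-0.0494  0.0028] xmax -0.0049 9 y -0.034 0.039
((-0.08472264558076859, 0.001696871593594551), 0.050481751561164856) 4456
```

Request:
play_rows(
  steps=[
    {"ax": 0, "ay": 0, "az": 0.1, "dx": 0.6, "dy": 0.5, "dz": 4, "claw": 60},
    {"ax": 0, "ay": 0, "az": 0, "dx": -3, "dy": 0, "dz": 0.5, "claw": 60},
    {"ax": 0, "ay": 0, "az": 0, "dx": -3, "dy": 0, "dz": 0.5, "claw": 60},
    {"ax": 0, "ay": 0, "az": 0, "dx": -3, "dy": 0, "dz": 0.5, "claw": 60},
    {"ax": 0, "ay": 0, "az": 0, "dx": -3, "dy": 0, "dz": 0.5, "claw": 60},
    {"ax": 0, "ay": 0, "az": 0, "dx": -3, "dy": 0, "dz": 0.5, "claw": 60},
    {"ax": 0, "ay": 0, "az": 0, "dx": -3, "dy": 0, "dz": 0.5, "claw": 60},
    {"ax": 0, "ay": 0, "az": 0, "dx": 0, "dy": 0, "dz": 0, "claw": 60},
  ],
)

```text
time_s: 10.1
tcp_pos: [0.5162, 0.0303, 0.1048]
ee_rot: [[-0.96, -0.247, 0.132], [-0.245, 0.969, 0.032], [-0.136, -0.002, -0.991]]
wrist_force: [-15.2, -5.1, 12.3]
gripper_width: 0.69
gripper_force: 10.8
```

```bash
python3 - <<'E'
from h import *
plan(-.053,0.00,.126,8)
W=cloud(capture("scene")).reshape(-1,3); l=(W-O)@Rc; t=l[(l[:,2]>.1)&(l[:,2]<.135)&(l[:,0]>-.085)&(l[:,0]<.02)&(abs(l[:,1])<.06)]
b=np.linalg.lstsq(np.c_[t[:,0],t[:,1],np.ones(len(t))],t[:,2],rcond=None)[0]; print("slope",b, t[:,0].max(),len(t))
E
```

```text
t 10.1 turn first [-0.1  -0.18 -0.07] then shift mm [-40.6   0.1 -15.7]
tcp in cradle mm (z from bench) [-9.100e+01 -1.000e-01  1.048e+02] F [-16.   -1.1  12.3] j [ 22.   16.6 -30.9   2.  -34.8 -99.2]
slope [-0.00756028 -0.01594199  0.1075676 ] -0.004307755234298426 621
```

Request:
play_rows(
  steps=[
    {"ax": 0, "ay": 0, "az": 0, "dx": -3.6, "dy": 0, "dz": -0.5, "claw": 60},
    {"ax": 0, "ay": 0, "az": 0, "dx": -3.6, "dy": 0, "dz": -1, "claw": 60},
    {"ax": 0, "ay": 0, "az": 0, "dx": -3.8, "dy": 0, "dz": -1.5, "claw": 60},
    {"ax": 0, "ay": 0, "az": 0, "dx": -3.8, "dy": 0, "dz": -1.5, "claw": 60},
    {"ax": 0, "ay": 0, "az": 0, "dx": -3.8, "dy": 0, "dz": -1.5, "claw": 60},
    {"ax": 0, "ay": 0, "az": 0, "dx": -3.8, "dy": 0, "dz": -1.5, "claw": 60},
    {"ax": 0, "ay": 0, "az": 0, "dx": -3.8, "dy": 0, "dz": -1.5, "claw": 60},
    {"ax": 0, "ay": 0, "az": 0, "dx": 0, "dy": 0, "dz": 0, "claw": 60},
  ],
)

```text
time_s: 10.95
tcp_pos: [0.5468, 0.0389, 0.1212]
ee_rot: [[-0.957, -0.25, 0.148], [-0.247, 0.968, 0.037], [-0.153, -0.001, -0.988]]
wrist_force: [-6.8, -2.5, 11.1]
gripper_width: 0.686
gripper_force: 8.2
```

```bash
cat >> h.py <<'E'
def slope():
    W=cloud(capture("scene")).reshape(-1,3); l=(W-O)@Rc; t=l[(l[:,2]>.07)&(l[:,2]<.15)&(l[:,0]>-.08)&(l[:,0]<.13)&(abs(l[:,1])<.042)]
    print("cloud",[(a, (np.median(t[abs(t[:,0]-a/1e3)<.004][:,2])*1e3).round(0)) for a in range(-80,130,10) if (abs(t[:,0]-a/1e3)<.004).sum()>3])
E
python3 - <<'E'
from h import *
plan(-.015,0.00,.130,8); slope()
E
```

```text
t 10.95 turn first [-0.05  0.8   0.09] then shift mm [-45.   -0.6  -2.5]
tcp in cradle mm (z from bench) [-59.2   0.6 121.2] F [-7.3 -0.8 11.1] j [ 21.7  17.6 -26.3   1.9 -37.4 -98.6]
cloud [(-60, np.float64(106.0)), (-50, np.float64(87.0)), (-40, np.float64(96.0)), (-30, np.float64(121.0)), (-20, np.float64(118.0)), (-10, np.float64(115.0)), (0, np.float64(111.0)), (10, np.float64(107.0)), (20, np.float64(106.0)), (30, np.float64(102.0))]
```

It is tipping: the top slopes about 20° and the force is falling. Continuing through the balance point.

Request:
play_rows(
  steps=[
    {"ax": 0, "ay": 0, "az": 0, "dx": -3.8, "dy": 0, "dz": -0.8, "claw": 60},
    {"ax": 0, "ay": 0, "az": 0, "dx": -3.8, "dy": 0, "dz": -0.8, "claw": 60},
    {"ax": 0, "ay": 0, "az": 0, "dx": -3.8, "dy": 0, "dz": -0.8, "claw": 60},
    {"ax": 0, "ay": 0, "az": 0, "dx": -3.8, "dy": 0, "dz": -0.8, "claw": 60},
    {"ax": 0, "ay": 0, "az": 0, "dx": -3.8, "dy": 0, "dz": -0.5, "claw": 60},
    {"ax": 0, "ay": 0, "az": 0, "dx": -3.8, "dy": 0, "dz": -0.5, "claw": 60},
    {"ax": 0, "ay": 0, "az": 0, "dx": -3.8, "dy": 0, "dz": -0.5, "claw": 60},
    {"ax": 0, "ay": 0, "az": 0, "dx": 0, "dy": 0, "dz": 0, "claw": 60},
  ],
)

```text
time_s: 11.8
tcp_pos: [0.5727, 0.046, 0.1292]
ee_rot: [[-0.956, -0.25, 0.151], [-0.247, 0.968, 0.038], [-0.155, -0.0, -0.988]]
wrist_force: [-2.8, -1.3, 6.1]
gripper_width: 0.689
gripper_force: 5.4
```

```bash
python3 - <<'E'
from h import *
plan(-.005,0.00,.133,8); slope()
E
```

```text
t 11.8 turn first [-0.01  0.94  0.09] then shift mm [-27.6  -1.1   0.1]
tcp in cradle mm (z from bench) [-32.4   1.1 129.2] F [-3.1 -0.6  6.1] j [ 21.3  19.2 -22.3   1.7 -39.7 -98. ]
cloud [(-60, np.float64(73.0)), (-50, np.float64(75.0)), (-40, np.float64(88.0)), (-30, np.float64(96.0)), (-20, np.float64(100.0)), (-10, np.float64(109.0)), (0, np.float64(123.0)), (10, np.float64(118.0)), (20, np.float64(110.0)), (30, np.float64(103.0)), (40, np.float64(98.0)), (50, np.float64(93.0))]
```

Lean is now about 35–40°, with little force left. Finishing the tip.

Request:
play_rows(
  steps=[
    {"ax": 0, "ay": 0, "az": 0, "dx": -3.8, "dy": -0.2, "dz": -0.5, "claw": 60},
    {"ax": 0, "ay": 0, "az": 0, "dx": -3.8, "dy": -0.2, "dz": -0.5, "claw": 60},
    {"ax": 0, "ay": 0, "az": 0, "dx": -3.8, "dy": -0.2, "dz": -0.5, "claw": 60},
    {"ax": 0, "ay": 0, "az": 0, "dx": -3.8, "dy": 0, "dz": -0.5, "claw": 60},
    {"ax": 0, "ay": 0, "az": 0, "dx": -3.8, "dy": 0, "dz": -0.5, "claw": 60},
    {"ax": 0, "ay": 0, "az": 0, "dx": 0, "dy": 0, "dz": 0, "claw": 60},
    {"ax": 0, "ay": 0, "az": 0, "dx": 0, "dy": 0, "dz": 0, "claw": 60},
  ],
)

```text
time_s: 12.55
tcp_pos: [0.5902, 0.0503, 0.1337]
ee_rot: [[-0.957, -0.25, 0.15], [-0.247, 0.968, 0.039], [-0.155, 0.0, -0.988]]
wrist_force: [0.5, 0.1, 0.2]
gripper_width: 0.688
gripper_force: 0.0
```

```bash
python3 - <<'E'
from h import *
plan(-.005,0.00,.133,8); slope()
E
```

```text
t 12.55 turn first [0.02 0.89 0.07] then shift mm [-9.1 -0.9  2. ]
tcp in cradle mm (z from bench) [-14.3   0.9 133.7] F [ 0.5 -0.1  0.2] j [ 21.   20.5 -19.4   1.5 -41.3 -97.6]
cloud [(-60, np.float64(73.0)), (-50, np.float64(78.0)), (-40, np.float64(79.0)), (-30, np.float64(84.0)), (-20, np.float64(101.0)), (-10, np.float64(105.0)), (0, np.float64(106.0)), (10, np.float64(110.0)), (20, np.float64(118.0)), (30, np.float64(109.0)), (40, np.float64(98.0)), (50, np.float64(89.0)), (60, np.float64(81.0))]
```

Request:
play_rows(
  steps=[
    {"ax": 0, "ay": 0, "az": 0, "dx": 0, "dy": 0, "dz": 0, "claw": 60},
    {"ax": 0, "ay": 0, "az": 0, "dx": 0, "dy": 0, "dz": 0, "claw": 60},
    {"ax": 0, "ay": 0, "az": 0, "dx": 0, "dy": 0, "dz": 0, "claw": 60},
    {"ax": 0, "ay": 0, "az": 0, "dx": 0, "dy": 0, "dz": 0, "claw": 60},
    {"ax": 0, "ay": 0, "az": 0, "dx": 0, "dy": 0, "dz": 0, "claw": 60},
  ],
)

```text
time_s: 13.1
tcp_pos: [0.5898, 0.0501, 0.1338]
ee_rot: [[-0.957, -0.25, 0.149], [-0.247, 0.968, 0.039], [-0.154, 0.0, -0.988]]
wrist_force: [0.2, 1.0, 0.9]
gripper_width: 0.691
gripper_force: 0.0
```

```bash
python3 - <<'E'
from h import *
plan(-.10,0.00,.133,8); slope()
c=capture("scene"); cv2.imwrite("pics/s4.png",cv2.resize(c["frame"][150:310,180:400],None,fx=3,fy=3))
E
```

```text
t 13.1 turn first [0.02 0.86 0.07] then shift mm [ 84.5  -0.8 -11.1]
tcp in cradle mm (z from bench) [-14.8   0.8 133.8] F [0.4 0.9 0.9] j [ 21.   20.4 -19.4   1.5 -41.3 -97.6]
cloud [(-60, np.float64(73.0)), (-50, np.float64(76.0)), (-40, np.float64(80.0)), (-30, np.float64(86.0)), (-20, np.float64(101.0)), (-10, np.float64(103.0)), (0, np.float64(106.0)), (10, np.float64(112.0)), (20, np.float64(118.0)), (30, np.float64(108.0)), (40, np.float64(98.0)), (50, np.float64(88.0)), (60, np.float64(83.0))]
```

View pics/s4.png

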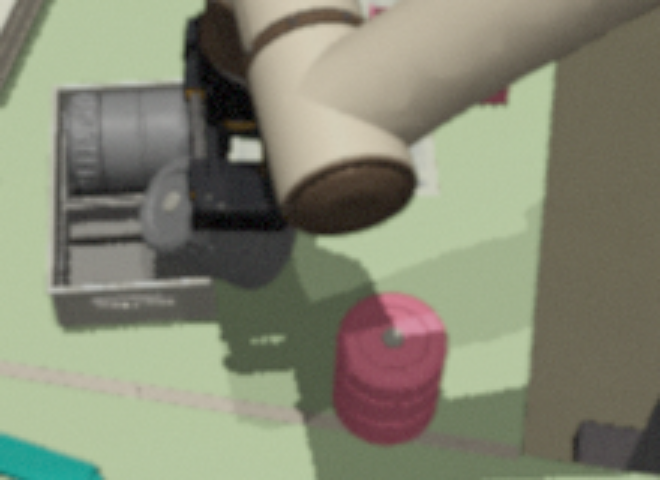

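The picture shows the pot (cap at (170,210)) leaning about 45°, resting on the lip and its base edge, with no tool contact. I'll carry on pushing near the cap with the tips a little lower.

Request:
play_rows(
  steps=[
    {"ax": 0, "ay": 0, "az": 0, "dx": -3.4, "dy": 0, "dz": 4.5, "claw": 60},
    {"ax": 0, "ay": 0, "az": 0, "dx": -3.4, "dy": 0, "dz": 4.5, "claw": 60},
    {"ax": 0, "ay": 0, "az": 0, "dx": -3.4, "dy": 0, "dz": 3, "claw": 60},
    {"ax": 0, "ay": 0, "az": 0, "dx": -4, "dy": 0, "dz": 0.6, "claw": 60},
    {"ax": 0, "ay": 0, "az": 0, "dx": -4, "dy": 0, "dz": 0.6, "claw": 60},
    {"ax": 0, "ay": 0, "az": 0, "dx": -4, "dy": 0, "dz": 0.6, "claw": 60},
    {"ax": 0, "ay": 0, "az": 0, "dx": 0, "dy": 0, "dz": 0, "claw": 60},
  ],
)

```text
time_s: 13.9
tcp_pos: [0.6137, 0.0563, 0.1234]
ee_rot: [[-0.957, -0.25, 0.149], [-0.247, 0.968, 0.039], [-0.154, 0.0, -0.988]]
wrist_force: [-0.1, -0.0, 0.1]
gripper_width: 0.69
gripper_force: 0.0
```

```bash
python3 - <<'E'
from h import *
plan(.04,0.00,.122,8); slope()
E
```

```text
t 13.9 turn first [0.01 0.87 0.08] then shift mm [-29.6  -0.9   5.6]
tcp in cradle mm (z from bench) [  9.9   0.9 123.4] F [-0.1  0.   0.1] j [ 20.7  23.2 -16.7   1.5 -41.3 -97.3]
cloud [(-20, np.float64(89.0)), (-10, np.float64(88.0)), (0, np.float64(91.0)), (10, np.float64(103.0)), (20, np.float64(83.0)), (30, np.float64(83.0)), (40, np.float64(84.0)), (50, np.float64(93.0)), (60, np.float64(89.0)), (70, np.float64(89.0)), (80, np.float64(88.0)), (90, np.float64(86.0))]
```

The pot appears to have gone over (surface z≈86–93 out to x≈90). Raising and backing off to look.

Request:
play_rows(
  steps=[
    {"ax": 0, "ay": 0, "az": 0, "dx": -1.5, "dy": 0, "dz": -10, "claw": 60},
    {"ax": 0, "ay": 0, "az": 0, "dx": -1.5, "dy": 0, "dz": -10, "claw": 60},
    {"ax": 0, "ay": 0, "az": 0, "dx": -1.5, "dy": 0, "dz": -10, "claw": 60},
    {"ax": 0, "ay": 0, "az": 0, "dx": 16, "dy": 0, "dz": -2.5, "claw": 60},
    {"ax": 0, "ay": 0, "az": 0, "dx": 16, "dy": 0, "dz": -2.5, "claw": 60},
    {"ax": 0, "ay": 0, "az": 0, "dx": 16, "dy": 0, "dz": -2.5, "claw": 60},
    {"ax": 0, "ay": 0, "az": 0, "dx": 16, "dy": 0, "dz": -2.5, "claw": 60},
    {"ax": 0, "ay": 0, "az": 0, "dx": 16, "dy": 0, "dz": -2.5, "claw": 60},
    {"ax": 0, "ay": 0, "az": 0, "dx": 16, "dy": 0, "dz": -2.5, "claw": 60},
    {"ax": 0, "ay": 0, "az": 0, "dx": 16, "dy": 0, "dz": -2.5, "claw": 60},
    {"ax": 0, "ay": 0, "az": 0, "dx": 16, "dy": 0, "dz": -2.5, "claw": 60},
    {"ax": 0, "ay": 0, "az": 0, "dx": 0, "dy": 0, "dz": 0, "claw": 60},
  ],
)

```text
time_s: 15.15
tcp_pos: [0.486, 0.0233, 0.1549]
ee_rot: [[-0.957, -0.25, 0.15], [-0.247, 0.968, 0.039], [-0.155, 0.001, -0.988]]
wrist_force: [0.3, -0.8, -0.2]
gripper_width: 0.688
gripper_force: 0.0
```

```bash
python3 - <<'E'
from h import *
plan(-.10,0.00,.09,8); slope()
c=capture("scene"); cv2.imwrite("pics/s5.png",cv2.resize(c["frame"][150:310,180:400],None,fx=3,fy=3))
E
```

```text
t 15.15 turn first [0.04 0.89 0.06] then shift mm [-12.7  -0.6  67.3]
tcp in cradle mm (z from bench) [-122.     0.6  154.9] F [ 0.1 -0.9 -0.2] j [ 22.7   9.4 -31.9   1.9 -40.  -99.6]
cloud [(-30, np.float64(78.0)), (-20, np.float64(100.0)), (-10, np.float64(103.0)), (0, np.float64(101.0)), (10, np.float64(100.0)), (20, np.float64(97.0)), (30, np.float64(96.0)), (40, np.float64(94.0)), (50, np.float64(93.0)), (60, np.float64(89.0)), (70, np.float64(89.0)), (80, np.float64(87.0)), (90, np.float64(86.0))]
```

View pics/s5.png

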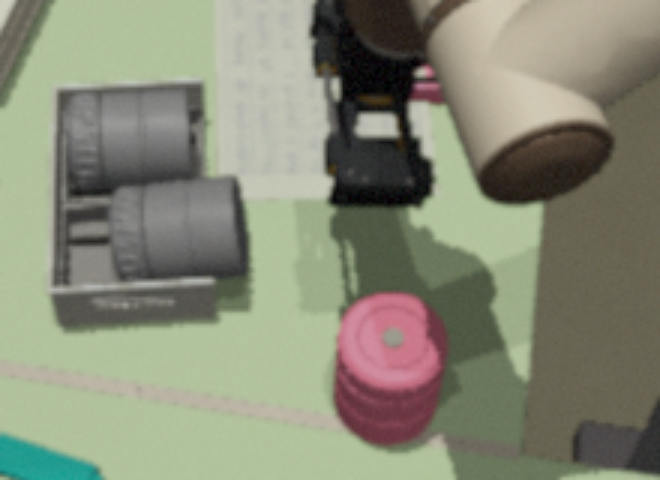

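The picture shows the pot lying in the cradle, cap inward (cap edge at (125,235)), with its base hanging about 20 mm short of the lip at (240,230). Next: lower behind the base and push it home.

Request:
play_rows(
  steps=[
    {"ax": 0, "ay": 0.9, "az": 0, "dx": 1.8, "dy": 0, "dz": 11.8, "claw": 60},
    {"ax": 0, "ay": 0, "az": 0, "dx": 1.7, "dy": 0, "dz": 11.8, "claw": 60},
    {"ax": 0, "ay": 0, "az": 0, "dx": 1.7, "dy": 0, "dz": 11.8, "claw": 60},
    {"ax": 0, "ay": 0, "az": 0, "dx": 1.7, "dy": 0, "dz": 11.8, "claw": 60},
    {"ax": 0, "ay": 0, "az": 0, "dx": 1.7, "dy": 0, "dz": 11.8, "claw": 60},
    {"ax": 0, "ay": 0, "az": 0, "dx": 1.7, "dy": 0, "dz": 11.8, "claw": 60},
    {"ax": 0, "ay": 0, "az": 0, "dx": 1.7, "dy": 0, "dz": 11.8, "claw": 60},
    {"ax": 0, "ay": 0, "az": 0, "dx": 1.7, "dy": 0, "dz": 11.8, "claw": 60},
    {"ax": 0, "ay": 0, "az": 0, "dx": -10, "dy": 0, "dz": 1.4, "claw": 60},
    {"ax": 0, "ay": 0, "az": 0, "dx": -10, "dy": 0, "dz": 1.4, "claw": 60},
    {"ax": 0, "ay": 0, "az": 0, "dx": -10, "dy": 0, "dz": 1.4, "claw": 60},
    {"ax": 0, "ay": 0, "az": 0, "dx": -10, "dy": 0, "dz": 1.4, "claw": 60},
    {"ax": 0, "ay": 0, "az": 0, "dx": -10, "dy": 0, "dz": 1.4, "claw": 60},
    {"ax": 0, "ay": 0, "az": 0, "dx": -10, "dy": 0, "dz": 1.4, "claw": 60},
    {"ax": 0, "ay": 0, "az": 0, "dx": 0, "dy": 0, "dz": 0, "claw": 60},
  ],
)

```text
time_s: 16.75
tcp_pos: [0.5476, 0.0394, 0.0588]
ee_rot: [[-0.959, -0.25, 0.136], [-0.248, 0.968, 0.035], [-0.14, 0.0, -0.99]]
wrist_force: [0.3, 0.1, 0.3]
gripper_width: 0.692
gripper_force: 0.0
```

```bash
python3 - <<'E'
from h import *
plan(.0,0.00,.06,8)
W=cloud(capture("scene")).reshape(-1,3); l=(W-O)@Rc
for a in(0,20,40,60,80):
    t=l[(abs(l[:,0]-a/1e3)<.008)&(l[:,2]>.03)&(l[:,2]<.12)&(l[:,1]>-.055)&(l[:,1]<.055)]
    if len(t)>9: print(a,"top z",t[:,2].max().round(3),"y at top",np.median(t[t[:,2]>t[:,2].max()-.006][:,1]).round(4))
E
```

```text
t 16.75 turn first [0.02 0.06 0.09] then shift mm [-57.9  -0.9   6.9]
tcp in cradle mm (z from bench) [-58.3   0.9  58.8] F [0.3 0.  0.3] j [ 21.6  23.2 -29.4   2.  -29.4 -98.8]
0 top z 0.112 y at top 0.0028
20 top z 0.108 y at top 0.0029
40 top z 0.104 y at top 0.0031
60 top z 0.101 y at top 0.0039
80 top z 0.097 y at top 0.0052
```

Request:
play_rows(
  steps=[
    {"ax": 0, "ay": 0, "az": 0, "dx": -6, "dy": -0.5, "dz": -1.5, "claw": 60},
    {"ax": 0, "ay": 0, "az": 0, "dx": -6, "dy": 0, "dz": 0, "claw": 60},
    {"ax": 0, "ay": 0, "az": 0, "dx": -4, "dy": 0, "dz": 0.6, "claw": 60},
    {"ax": 0, "ay": 0, "az": 0, "dx": -4, "dy": 0, "dz": 0.6, "claw": 60},
    {"ax": 0, "ay": 0, "az": 0, "dx": -4, "dy": 0, "dz": 0.6, "claw": 60},
    {"ax": 0, "ay": 0, "az": 0, "dx": -4, "dy": 0, "dz": 0.6, "claw": 60},
    {"ax": 0, "ay": 0, "az": 0, "dx": -4, "dy": 0, "dz": 0.6, "claw": 60},
    {"ax": 0, "ay": 0, "az": 0, "dx": -4, "dy": 0, "dz": 0.6, "claw": 60},
    {"ax": 0, "ay": 0, "az": 0, "dx": -4, "dy": 0, "dz": 0.6, "claw": 60},
    {"ax": 0, "ay": 0, "az": 0, "dx": 0, "dy": 0, "dz": 0, "claw": 60},
  ],
)

```text
time_s: 17.8
tcp_pos: [0.5785, 0.0454, 0.0579]
ee_rot: [[-0.962, -0.246, 0.119], [-0.244, 0.969, 0.03], [-0.123, -0.0, -0.992]]
wrist_force: [-5.8, -4.1, -3.3]
gripper_width: 0.688
gripper_force: 3.2
```

```bash
python3 - <<'E'
from h import *
plan(.0,0.00,.06,8);slope()
E
```

```text
t 17.8 turn first [-0.04 -0.94 -0.15] then shift mm [-26.9   0.9   1.7]
tcp in cradle mm (z from bench) [-26.8  -0.9  57.9] F [-6.7 -2.5 -3.3] j [ 20.9  25.9 -24.1   1.5 -33.  -97.9]
cloud [(-50, np.float64(134.0)), (-40, np.float64(136.0)), (-30, np.float64(140.0)), (-20, np.float64(139.0)), (-10, np.float64(133.0)), (0, np.float64(133.0)), (10, np.float64(99.0)), (20, np.float64(99.0)), (30, np.float64(97.0)), (40, np.float64(95.0)), (50, np.float64(95.0)), (60, np.float64(92.0)), (70, np.float64(90.0)), (80, np.float64(90.0)), (90, np.float64(88.0)), (100, np.float64(87.0))]
```

Request:
play_rows(
  steps=[
    {"ax": 0, "ay": -0.5, "az": -0.1, "dx": -4, "dy": 0.5, "dz": -1, "claw": 60},
    {"ax": 0, "ay": -0.4, "az": 0, "dx": -4, "dy": 0.4, "dz": -1, "claw": 60},
    {"ax": 0, "ay": 0, "az": 0, "dx": -4, "dy": 0, "dz": 0, "claw": 60},
    {"ax": 0, "ay": 0, "az": 0, "dx": -4, "dy": 0, "dz": 0, "claw": 60},
    {"ax": 0, "ay": 0, "az": 0, "dx": -4, "dy": 0, "dz": 0.5, "claw": 60},
    {"ax": 0, "ay": 0, "az": 0, "dx": -3, "dy": 0, "dz": 0.5, "claw": 60},
    {"ax": 0, "ay": 0, "az": 0, "dx": 0, "dy": 0, "dz": 0, "claw": 60},
    {"ax": 0, "ay": 0, "az": 0, "dx": 0, "dy": 0, "dz": 0, "claw": 60},
  ],
)

```text
time_s: 18.65
tcp_pos: [0.5996, 0.0524, 0.0615]
ee_rot: [[-0.959, -0.249, 0.133], [-0.246, 0.969, 0.034], [-0.137, -0.0, -0.991]]
wrist_force: [-7.0, -2.2, -4.2]
gripper_width: 0.689
gripper_force: 3.6
```

```bash
python3 - <<'E'
from h import *
plan(.0,0.00,.06,8);slope()
E
```

```text
t 18.65 turn first [-0.01 -0.12 -0.  ] then shift mm [-4.5 -0.5  2.2]
tcp in cradle mm (z from bench) [-4.7  0.5 61.5] F [-7.4 -0.4 -4.2] j [ 20.8  27.  -21.5   1.6 -33.7 -97.7]
cloud [(-20, np.float64(137.0)), (-10, np.float64(141.0)), (0, np.float64(140.0)), (10, np.float64(136.0)), (20, np.float64(138.0)), (30, np.float64(90.0)), (40, np.float64(91.0)), (50, np.float64(89.0)), (60, np.float64(89.0)), (70, np.float64(90.0)), (80, np.float64(89.0)), (90, np.float64(88.0)), (100, np.float64(89.0)), (110, np.float64(88.0)), (120, np.float64(86.0))]
```

The pot is level with its base at about +7 mm. A few mm more, then retract along the bench, rise and inspect.

Request:
play_rows(
  steps=[
    {"ax": 0, "ay": 0, "az": 0, "dx": -2.5, "dy": 0, "dz": 0.3, "claw": 60},
    {"ax": 0, "ay": 0, "az": 0, "dx": -2.5, "dy": 0, "dz": 0.3, "claw": 60},
    {"ax": 0, "ay": 0, "az": 0, "dx": 0, "dy": 0, "dz": 0, "claw": 60},
    {"ax": 0, "ay": 0, "az": 0, "dx": 12, "dy": 0, "dz": -1.7, "claw": 60},
    {"ax": 0, "ay": 0, "az": 0, "dx": 15, "dy": 0, "dz": -2, "claw": 60},
    {"ax": 0, "ay": 0, "az": 0, "dx": 15, "dy": 0, "dz": -2, "claw": 60},
    {"ax": 0, "ay": 0, "az": 0, "dx": 15, "dy": 0, "dz": -2, "claw": 60},
    {"ax": 0, "ay": 0, "az": 0, "dx": 15, "dy": 0, "dz": -2, "claw": 60},
    {"ax": 0, "ay": 0, "az": 0, "dx": 15, "dy": 0, "dz": -2, "claw": 60},
    {"ax": 0, "ay": 0, "az": 0, "dx": 0, "dy": 0, "dz": -20, "claw": 60},
    {"ax": 0, "ay": 0, "az": 0, "dx": 0, "dy": 0, "dz": -30, "claw": 60},
    {"ax": 0, "ay": 0, "az": 0, "dx": 0, "dy": 0, "dz": -30, "claw": 60},
    {"ax": 0, "ay": 0, "az": 0, "dx": 0, "dy": 0, "dz": 0, "claw": 60},
  ],
)

```text
time_s: 20.0
tcp_pos: [0.5169, 0.0318, 0.1477]
ee_rot: [[-0.955, -0.253, 0.158], [-0.249, 0.968, 0.041], [-0.164, 0.0, -0.987]]
wrist_force: [1.6, -0.2, -0.3]
gripper_width: 0.692
gripper_force: 0.0
```

```bash
python3 - <<'E'
from h import *
plan(.0,0.00,.06,8);slope()
for n in("scene","wrist"):
    c=capture(n); W=cloud(c).reshape(-1,3); l=(W-O)@Rc
    if n=="scene": cv2.imwrite("pics/s6.png",cv2.resize(c["frame"][150:310,180:400],None,fx=3,fy=3))
    for k,y0 in(("free",0),("full",-.107)):
        t=l[(l[:,2]>.05)&(l[:,2]<.105)&(abs(l[:,1]-y0)<.05)&(l[:,0]>-.05)&(l[:,0]<.128)]
        if len(t)<50: continue
        u=t[t[:,2]>.07]; print(n,k,len(t),"x",np.percentile(u[:,0],[.5,2,98,99.5]).round(4))
        for a in(.025,.06,.1):
            v=t[(abs(t[:,0]-a)<.012)]
            s=np.linalg.lstsq(np.c_[2*v[:,1:],np.ones(len(v))],(v[:,1:]**2).sum(1),rcond=None)[0] if len(v)>20 else None
            if s is not None: print("  axis at x",a,"y,z",s[:2].round(4),"top",np.percentile(v[:,2],95).round(4))
E
```

```text
t 20.0 turn first [0.04 1.41 0.23] then shift mm [-76.8  -1.2  99.4]
tcp in cradle mm (z from bench) [-89.9   1.2 147.7] F [ 1.5 -0.6 -0.3] j [ 22.2  12.7 -28.9   1.9 -39.2 -99. ]
cloud [(10, np.float64(80.0)), (20, np.float64(90.0)), (30, np.float64(90.0)), (40, np.float64(89.0)), (50, np.float64(90.0)), (60, np.float64(89.0)), (70, np.float64(90.0)), (80, np.float64(88.0)), (90, np.float64(89.0)), (100, np.float64(90.0)), (110, np.float64(89.0)), (120, np.float64(87.0))]
scene free 1340 x [0.0132 0.0149 0.1197 0.1222]
  axis at x 0.025 y,z [0.0004 0.0529] top 0.0956
  axis at x 0.06 y,z [0.0002 0.0522] top 0.0958
  axis at x 0.1 y,z [0.0004 0.0526] top 0.0949
scene full 1197 x [0.0146 0.0168 0.1215 0.1236]
  axis at x 0.025 y,z [-0.1049  0.0559] top 0.0965
  axis at x 0.06 y,z [-0.1059  0.0526] top 0.0953
  axis at x 0.1 y,z [-0.1061  0.053 ] top 0.095
wrist free 2379 x [0.0086 0.0089 0.0139 0.0173]
  axis at x 0.025 y,z [-0.0026  0.051 ] top 0.0761
```

View pics/s6.png

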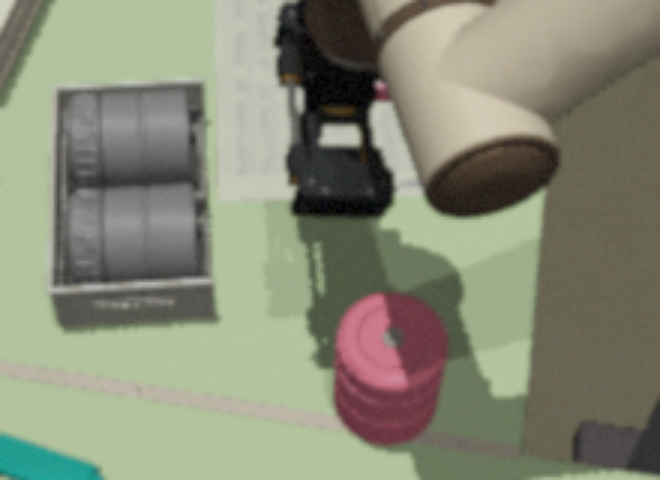

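The picture shows both pots lying level side by side: the grey one at (135,230) is behind the lip at about x = 12–122 mm, y≈0, with its top at 95 mm, and the tool is clear. Handing in.

```bash
python3 -c "
from station import *
print(finish_job())"
```

```text
the job is handed in; nothing more can be done
None
```

The pot lies level in the formerly empty cradle, wholly behind the lip with its cap inward. The job was handed in at about 20 s, and the system returned no verdict.

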